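# Index the cylinder-head stand to its fourth click

## Robot

A 6-joint arm with a two-finger parallel gripper is mounted at the origin on the work surface. World frame = base frame: x ahead of the robot, y to its left, z up, the work surface at z = 0. Lengths are in mm, angles in rad, forces in N, time in s.
With the tool pointing down it reaches from about 225 to 875 mm from the base axis. Payload 3.4 kg.
Tool frame: the origin (TCP) lies on the centre line of the jaws, within the pads' length; the fingertips stand 8 mm ahead of it and the grasp point (between the pads) lies 11 mm behind it; z points along the fingers, y is the direction in which the jaws open and shut (so a half turn about z gives the same grasp; the last joint's range is limited). The gripper opens to 85 mm and grips with 20 to 120 N. Pads are 22 mm wide; open, the fingers measure 114 mm over their backs; the gripper's body (76 mm by 85 mm) begins 54 mm behind the grasp point. The pads swing forward as they close: fully open they stand 13 mm farther back than shut.
Start: joints at [-1.245, 0.276, 1.505, -0, 1.361, -0.121], TCP at [248.451, -518.589, 239.328] pointing down, gripper open.
Joint ranges: [-2.89, 2.89], [-0.75, 2.08], [0.22, 2.7], [-1.18, 4.32], [0.11, 2.71], [-2.7, 2.7]. Speed limits (rad/s): [2.57, 2.57, 3.14, 3.14, 3.14, 3.14].

## Interface

Orientations are given as a unit quaternion [x, y, z, w].
In Python, from bench import arm, eyes gives the robot as it stands.
- The arm moves only by the tool apply_moves, never from a script. Its argument "rows" is a list of rows, each a list of 4 numbers: the shift along the tool's x, y, z normalised to -1 to 1, where 1 is 60 cm, then the turn about the tool's z normalised to -1 to 1, where 1 is 0.5 rad. A call has 1 to 20 rows; each row is the pose to reach, as a shift and turn from the pose commanded when the call began, along the tool's axes at that moment; what a row does not reach only later rows make up. A row lasts 1/8 s, in which the tool goes at most 62.5 mm and 10.7 degrees, less where a joint would pass 70% of its speed; a pose out of reach is approached as far as the arm can. A call with a number of a shift or a turn outside -1 to 1 is refused whole. A call with a gripper value outside its range is refused whole. "hand" is the opening in per cent of the stroke, from 0 (shut) to 100 (fully open), set as the call begins (left out, the last holds). The fingers move at their own pace and stop on an object; "force" is the grip in N (left out, the last holds). Time passes only in rows, so rows that repeat a pose let the fingers close. It gives the time, the measured TCP pose, the force and the opening at its end, in the units of the state.
- arm.observe(): the state, without advancing time (a new reading comes with each control period).
- eyes.capture(name): name is "side" or "top"; returns a dict with "image" (384x512x3 uint8, blue, green, red), "fx", "fy", "cx", "cy" (pixels), "eye" and "attitude" of the camera in the world. Camera axes: x right, y down, z forward; pixel columns grow to the right and rows downward; lengths in mm; the calibration is good to about 2 mm. A picture is of the moment at which its call begins. There is no depth.
- arm.sign_off(): hands the job in, once; it reports no verdict.
The state is a dict: "t": time; "joint_pos": joint angles; "joint_velocities": joint speeds; "joint_torque": joint torques, N m; "eef_pos": TCP position; "tcp_rot": TCP orientation; "wrist_force": force on the tool from outside, world axes, zero at the start; "torque": the same for the moment, N m; "width": finger opening in mm.
Only numpy, scipy, OpenCV 4.12 (cv2) and the standard library are available. Lean on these libraries where they do the work, as an engineer would, in place of code of your own. Each camera call takes 0.05 s, during which the arm holds its last target. There are 200 camera calls.

## Task

Swing the round work stand that carries the small finned cylinder head anticlockwise (seen from above) by its upright handle, click by click, until it sits in the fourth click counted from the square home lug (120 degrees round from the lug), and leave it clicked in there. Do not go on past the fifth notch, and leave the bench vise beside it as it is.

Things in the scene. Friction and masses are not known exactly. Their poses are not given: they have to be found in the camera images.
- stand (a joint): Swivel angle of the stand, rad, growing anticlockwise from above; 0 = handle arm over the home lug. It clicks every 30 degrees (0.524 rad) at six black notches, 0 to 150 degrees from the lug; fourth click from home = 2.094. Stops 7 degrees beyond the end notches. A click takes about 4 N at the handle; let go within 10 degrees of a notch, it settles within 2 degrees. Starts in click 0, 1 or 2.
- stand_base: Fixed grey round base, 200 mm across, 28 mm high; origin on the swivel axis at the table top, z up, x axis towards the square steel home lug (30 x 24 mm, 22 mm high) on its rim. On it turns a steel disc 140 mm across, top at 50 mm, with an aluminium finned cylinder head 80 x 120 mm (top 98 mm, studs 109 mm above the table) and one radial handle arm.
- stand_handle (a point): Grip point on the centre line of the stand's upright round steel handle, 100 mm above the table, 105 mm out from the swivel axis. The handle is a pin of 20 mm diameter fixed on the arm, free from 50 to 126 mm above the table; it goes round with the stand and may turn between the fingers. The point's x axis points away from the swivel axis.
- vise_screw (a point): Bystander, leave alone: grey bench vise, 90 mm jaws, 130 mm high, on a round dark base 136 mm across, with a cross bar 110 mm long on its screw. This point is the middle of that bar, 60 mm above the table; the vise's centre lies 85 mm from it along the point's +x axis.
Not all that is in view belongs to the job. What is shaped like the stand_base but blue is not meant.

How it is judged (in metres and radians):
At the end, for the whole second after the job is handed in: The stand rests, still, in its fourth click: within 10 degrees of 120 degrees anticlockwise from the home lug (value of joint stand between 1.919 and 2.269 rad and velocity of joint stand between -0.05 and 0.05 rad/s); the robot touches nothing.
It fails at once if the stand is swung past its fifth notch (more than 155 degrees from home) (value of joint stand above 2.705 rad).
It fails at once if the vise is turned (its screw moved by more than 15 mm) (distance of vise_screw from where it was at the start of the episode above 0.015 m).
It also fails if it takes over 40 s, if anything falls off the work surface, if the arm or the gripper's body presses on something with over 40 N, if the wrist force passes 120 N, or if a joint passes its speed limit or range.

## Working session

There is one attempt and no reset: what is moved stays moved. The work goes in short steps, Python scripts to look and compute and a tool call to move; the robot and the scene stay as the last step left them, time stands still between calls to the robot, and variables do not carry over. Pictures are saved under pics/ and viewed, about 8 in all and at most 12, crops included, and the job is handed in when it is done.

Besides the shell and the picture viewer there is one more tool, called after "Emit:" as name(argument=value, ...), one argument or row to a line, values as JSON. apply_moves: Moves the arm, as the interface text tells. Scaled input: -1 to 1 covers 60 cm each way for a shift and 0.5 rad each way for a turn. Its arguments: {"type":"object","properties":{"rows":{"type":"array"},"hand":{"type":"number"},"force":{"type":"number"}},"required":["rows"]}

```bash
mkdir -p pics; python3 - <<'E'
from bench import arm, eyes
import cv2
for n in("top","side"):
    c=eyes.capture(n); cv2.imwrite(f"pics/{n}0.png",c["image"]); print(n,{k:v for k,v in c.items() if k!="image"})
print(arm.observe())
E
```

```text
top {'fx': 354.25488052968365, 'fy': 354.25488052968365, 'cx': 253.83162857959348, 'cy': 190.32920452315474, 'eye': array([ 407.22145887, -152.50571097, 1093.86479385]), 'attitude': array([ 0.70553297, -0.70516637,  0.0498441 , -0.04979143])}
side {'fx': 364.4145929077616, 'fy': 364.4145929077616, 'cx': 254.50556849768157, 'cy': 187.07755497200625, 'eye': array([391.36423216, 408.81474361, 701.35508116]), 'attitude': array([-0.14902582,  0.92054933, -0.35639304,  0.05800198])}
{'t': 0.1, 'joint_pos': array([-1.24498800e+00,  2.76544577e-01,  1.50602142e+00,  1.97417346e-06,
        1.36069967e+00, -1.20999406e-01]), 'joint_velocities': array([ 0.00089436, -0.00135291, -0.00355458,  0.00184499, -0.00171591,
        0.00047894]), 'joint_torque': array([ 1.01328609e-03, -4.17699873e+01, -2.46404296e+01, -3.61522643e-04,
        5.79394167e-03,  1.36896011e-05]), 'eef_pos': array([ 248.29783855, -518.11273602,  238.51295744]), 'tcp_rot': array([ 9.75148677e-01,  2.21549898e-01, -8.45522083e-05, -8.32222954e-04]), 'wrist_force': array([-0.3448284 , -0.20130526,  0.11545634]), 'torque': array([0.00243679, 0.04888839, 0.05565338]), 'width': 85.47939392274736}
```

View pics/top0.png

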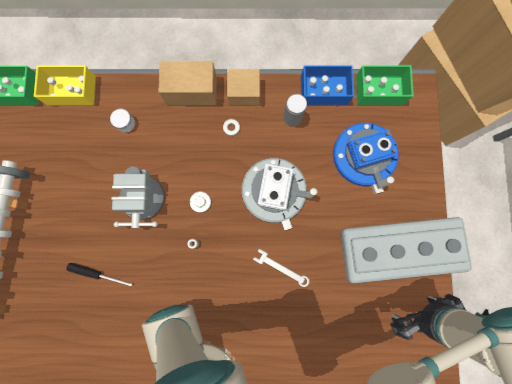

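View pics/side0.png

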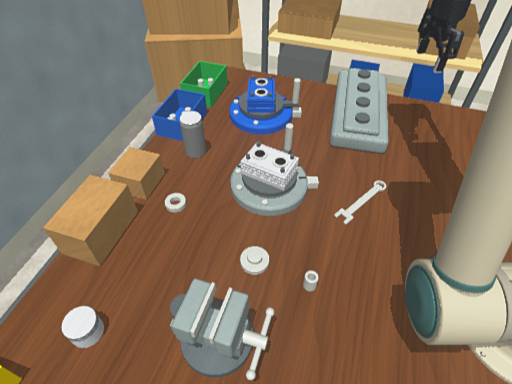

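The top view shows the grey stand at about (275,190), its lug at (287,224) and its handle top near (313,191). The vise is at (137,195) and the blue decoy at (367,155). The side view shows the grey stand at (269,187), lug at (312,183) and handle at (289,138). Next I'll take masks and zoomed crops.

```bash
cat > h.py <<'E'
import numpy as np, cv2
from scipy.spatial.transform import Rotation as R
def onplane(c,uv,z):
    d=R.from_quat(c["attitude"]).apply([(uv[0]-c["cx"])/c["fx"],(uv[1]-c["cy"])/c["fy"],1]); e=np.array(c["eye"])
    return e+d*(z-e[2])/d[2]
def proj(c,p):
    q=R.from_quat(c["attitude"]).inv().apply(np.array(p)-c["eye"])
    return c["fx"]*q[0]/q[2]+c["cx"], c["fy"]*q[1]/q[2]+c["cy"]
E
python3 - <<'E'
from bench import arm, eyes
from h import *
t=eyes.capture("top"); s=eyes.capture("side")
a=cv2.resize(t["image"][145:245,225:335],None,fx=5,fy=5,interpolation=cv2.INTER_CUBIC)
b=cv2.resize(s["image"][115:220,220:330],None,fx=5,fy=5,interpolation=cv2.INTER_CUBIC)
b=b[:500]
cv2.imwrite("pics/crop1.png",a); cv2.imwrite("pics/crop2.png",b)
# base disc: grey low-saturation blob on wood
hsv=cv2.cvtColor(t["image"],cv2.COLOR_BGR2HSV)
m=((hsv[...,1]<60)&(hsv[...,2]>70)).astype(np.uint8)
n,l,st,ce=cv2.connectedComponentsWithStats(m)
k=l[200,250]; print(k,st[k],ce[k])
cs=max(cv2.findContours((l==k).astype(np.uint8),0,2)[0],key=cv2.contourArea)
print(cv2.fitEllipse(cs))
print("centre z28",onplane(t,(275,190),28),"lug",onplane(t,(287,224),22),"handle",onplane(t,(313.5,191.5),126))
E
```

```text
48 [ 242  158   75   72 3408] [274.9008216  190.91784038]
((275.7853698730469, 191.6429901123047), (64.79497528076172, 70.64788055419922), 130.10916137695312)
centre z28 [ 559.58162571 -216.88372919   28.        ] lug [ 456.89372462 -252.61399866   22.        ] handle [ 541.4495957 -317.1255375  126.       ]
```

View pics/crop1.png

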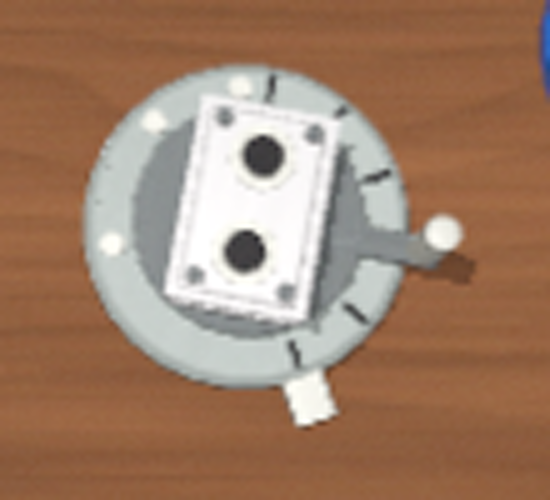

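View pics/crop2.png

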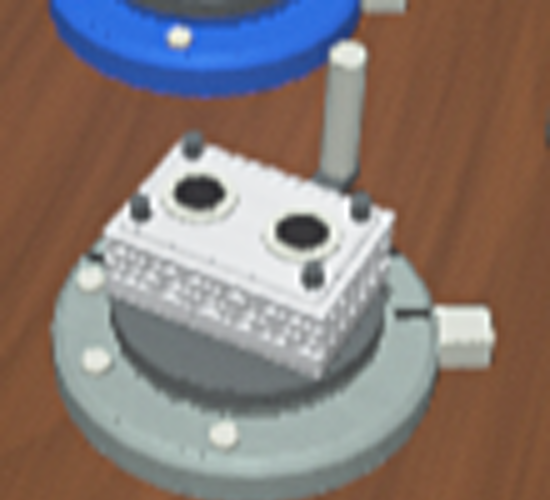

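The crops show the lug at crop (310,398), which is full-frame (287,224.6). The notches follow anticlockwise at (355,313), [arm], (376,176), (340,112) and (271,88), and the handle top is at (443,232). So the stand sits in click 2 and needs another +60°. I'll cross-check the handle with both views and compute the waypoints.

```bash
cat >> h.py <<'E'
C=np.array([559.,-215.]); LUG=None
def delta(st,p,yawdeg):
    """normalised row to world p, with tool x at world yaw (deg), tool pointing down"""
    r=R.from_quat(st["tcp_rot"]); X=r.apply([1,0,0]); yaw=np.arctan2(X[1],X[0])
    d=r.inv().apply(np.array(p)-st["eef_pos"])/600
    t=-(np.deg2rad(yawdeg)-yaw); return np.round(np.r_[d,t/.5],4), np.rad2deg(yaw)
E
python3 - <<'E'
from bench import arm, eyes
from h import *
t=eyes.capture("top"); s=eyes.capture("side")
c=onplane(t,(274.3,190.2),28)[:2]; c2=onplane(s,(220+246/5,115+345/5),28)[:2]
H=onplane(t,(313.6,191.4),126); H2=onplane(s,(220+347/5,115+52/5),126)
L=onplane(t,(287,224.6),22)
print(c,c2,H,H2,L)
for h in(H,H2): print("r,ang",np.linalg.norm(h[:2]-c),np.rad2deg(np.arctan2(*(h[:2]-c)[::-1])-np.arctan2(*(L[:2]-c)[::-1])), np.rad2deg(np.arctan2(*(h[:2]-c)[::-1])))
st=arm.observe(); m=(H+H2)/2
print(delta(st,[m[0],m[1],200],80)); 
E
```

```text
[ 558.96650559 -214.75150527] [ 553.57514889 -194.73119396] [ 541.72821738 -317.40783057  126.        ] [ 540.04800687 -316.07973406  126.        ] [ 455.09110635 -252.59119886   22.        ]
r,ang 104.09361029461931 60.45204030497893 -99.53230708238087
r,ang 103.0791906420444 59.40869517076782 -100.57565221659196
(array([ 0.5849, -0.0925,  0.0651, -1.899 ]), np.float64(25.59900381852885))
```

Emit:
apply_moves(
  rows=[
    [0.15,-0.02,0.01,-0.25],
    [0.3,-0.05,0.03,-0.5],
    [0.45,-0.07,0.05,-0.75],
    [0.585,-0.0925,0.065,-1],
    [0.585,-0.0925,0.065,-1],
    [0.585,-0.0925,0.065,-1],
    [0.585,-0.0925,0.065,-1],
    [0.585,-0.0925,0.065,-1],
    [0.585,-0.0925,0.065,-1],
    [0.585,-0.0925,0.065,-1],
  ],
  hand=100,
)

```text
t: 1.55
eef_pos: [540.2, -317.9, 200.7]
tcp_rot: [0.89, 0.455, -0.0, 0.0]
wrist_force: [-0.9, 0.6, -0.4]
width: 85.3
```

Emit:
apply_moves(
  rows=[
    [0,0,0,-0.35],
    [0,0,0,-0.7],
    [0,0,0,-0.9],
    [0,0,0,-0.9],
    [0,0,0,-0.9],
    [0,0,0,-0.9],
  ],
)

```text
t: 2.3
eef_pos: [540.9, -317.0, 200.4]
tcp_rot: [0.766, 0.643, -0.0, 0.0]
wrist_force: [0.4, 0.3, -0.2]
width: 85.1
```

```bash
python3 - <<'E'
from bench import arm, eyes
from h import *
st=arm.observe(); print(st["t"],st["eef_pos"],st["joint_pos"],st["wrist_force"]); print(delta(st,[541,-317,88],80))
t=eyes.capture("top"); s=eyes.capture("side")
a=cv2.resize(t["image"][135:255,225:365],None,fx=3,fy=3); b=cv2.resize(s["image"][75:195,220:360],None,fx=3,fy=3)
cv2.imwrite("pics/p2.png",np.vstack([a,b])[:720][::1]); cv2.imwrite("pics/p2.png",cv2.resize(np.hstack([a,b]),(800,343)))
E
```

```text
2.3 [ 540.86881381 -317.03326338  200.36953172] [-6.41069539e-01  3.75966546e-01  1.45233084e+00 -5.85712805e-05
  1.31317413e+00 -4.65975807e-01] [ 0.39820016  0.33509618 -0.16847394]
(array([ 1.000e-04,  2.000e-04,  1.873e-01, -1.100e-03]), np.float64(79.96872267291597))
```

View pics/p2.png

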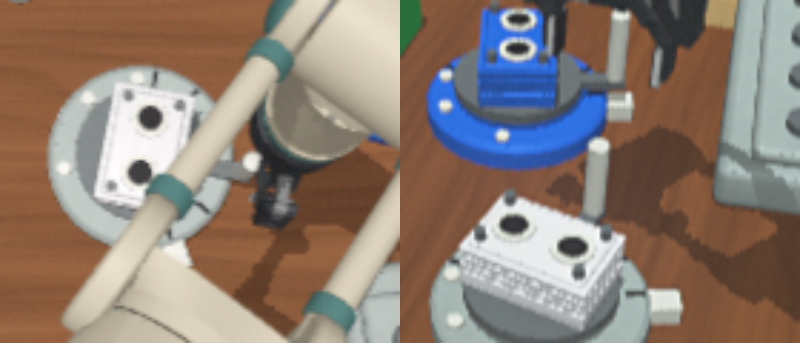

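The top view shows one finger at about (321,208), 43 mm off the jaw centre, which is where an open finger should be. In the side view the two fingers straddle the handle line. I'll descend, checking the force on the way.

Emit:
apply_moves(
  rows=[
    [0,0,0.04,0],
    [0,0,0.08,0],
    [0,0,0.11,0],
    [0,0,0.13,0],
    [0,0,0.15,0],
    [0,0,0.17,0],
    [0,0,0.187,0],
    [0,0,0.187,0],
    [0,0,0.187,0],
  ],
)

```text
t: 3.52
eef_pos: [541.3, -317.1, 88.4]
tcp_rot: [0.766, 0.643, 0.0, 0.0]
wrist_force: [-0.2, -0.3, -0.4]
width: 85.4
```

Emit:
apply_moves(
  rows=[
    [0,0,0,0],
    [0,0,0,0],
    [0,0,0,0],
    [0,0,0,0],
    [0,0,0,0],
    [0,0,0,0],
    [0,0,0,0],
    [0,0,0,0],
  ],
  hand=0,
  force=30,
)

```text
t: 4.53
eef_pos: [541.1, -316.9, 88.3]
tcp_rot: [0.766, 0.643, -0.0, 0.0]
wrist_force: [-0.5, -0.0, 3.0]
width: 19.3
```

```bash
python3 - <<'E'
from bench import arm, eyes
from h import *
st=arm.observe(); print(st["t"],st["eef_pos"],st["wrist_force"],st["width"])
c=np.array([559.,-214.8]); p=st["eef_pos"][:2]; print(np.linalg.norm(p-c),np.rad2deg(np.arctan2(*(p-c)[::-1])))
# arc: rows relative to a pose at swing 0, then 20, 40
a0=np.arctan2(*(p-c)[::-1])
r=st["eef_pos"][:2]
for base in (0,20,40):
    rot=lambda d:np.array([[np.cos(np.deg2rad(d)),-np.sin(np.deg2rad(d))],[np.sin(np.deg2rad(d)),np.cos(np.deg2rad(d))]])
    for d in (4,8,12,16,20):
        w=(c+rot(base+d)@(p-c))-(c+rot(base)@(p-c)); y=np.deg2rad(80+base)
        X=np.array([np.cos(y),np.sin(y)]);Y=np.array([np.sin(y),-np.cos(y)])
        print(base,d,np.round([w@X/600,w@Y/600,0,-np.deg2rad(d)/.5],4), np.round(c+rot(base+d)@(p-c),1))
t=eyes.capture("top"); s=eyes.capture("side")
a=t["image"][135:255,225:365]; b=s["image"][75:195,220:360]
cv2.imwrite("pics/p3.png",cv2.resize(np.hstack([a,b]),(800,343)))
E
```

```text
4.525 [ 541.06029585 -316.94055809   88.34962908] [-0.45842365 -0.047836    2.99715988] 19.29679289976996
103.7040336311545 -99.96167793534865
0 4 [ 0.0004  0.0121  0.     -0.1396] [ 548.2 -317.9]
0 8 [ 0.0017  0.0241  0.     -0.2793] [ 555.5 -318.4]
0 12 [ 0.0038  0.0359  0.     -0.4189] [ 562.7 -318.4]
0 16 [ 0.0067  0.0476  0.     -0.5585] [ 569.9 -317.9]
0 20 [ 0.0105  0.0591  0.     -0.6981] [ 577.1 -316.9]
20 4 [ 0.0004  0.0121  0.     -0.1396] [ 584.2 -315.4]
20 8 [ 0.0017  0.0241  0.     -0.2793] [ 591.1 -313.4]
20 12 [ 0.0038  0.0359  0.     -0.4189] [ 597.9 -310.9]
20 16 [ 0.0067  0.0476  0.     -0.5585] [ 604.5 -308. ]
20 20 [ 0.0105  0.0591  0.     -0.6981] [ 610.9 -304.6]
40 4 [ 0.0004  0.0121  0.     -0.1396] [ 617.  -300.7]
40 8 [ 0.0017  0.0241  0.     -0.2793] [ 622.9 -296.5]
40 12 [ 0.0038  0.0359  0.     -0.4189] [ 628.4 -291.8]
40 16 [ 0.0067  0.0476  0.     -0.5585] [ 633.6 -286.8]
40 20 [ 0.0105  0.0591  0.     -0.6981] [ 638.5 -281.4]
```

View pics/p3.png

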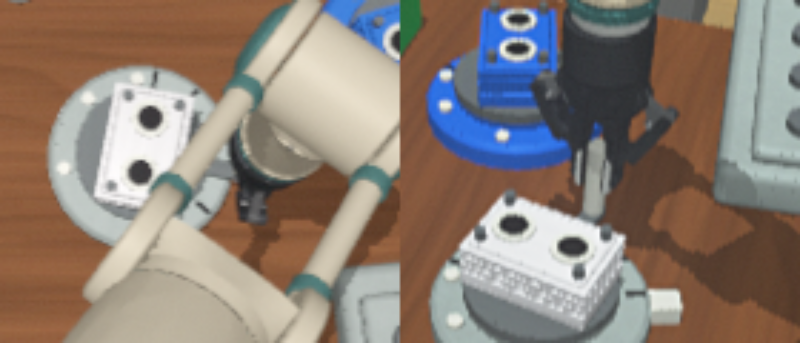

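The side view shows the fingers closed on the pin at about (595,170) in the crop, and the width reads 19.3 mm. I'll swing the first 20°.

Emit:
apply_moves(
  rows=[
    [0.0004,0.012,0,-0.14],
    [0.0017,0.024,0,-0.28],
    [0.0038,0.036,0,-0.42],
    [0.0067,0.0476,0,-0.56],
    [0.0105,0.059,0,-0.7],
    [0.0105,0.059,0,-0.7],
  ],
)

```text
t: 5.38
eef_pos: [578.3, -317.4, 88.3]
tcp_rot: [0.642, 0.767, 0.0, 0.001]
wrist_force: [2.3, -1.0, 3.2]
width: 19.5
```

The force is low and the motion follows the plan.

Emit:
apply_moves(
  rows=[
    [0.0004,0.012,0,-0.14],
    [0.0017,0.024,0,-0.28],
    [0.0038,0.036,0,-0.42],
    [0.0067,0.0476,0,-0.56],
    [0.0105,0.059,0,-0.7],
    [0.0105,0.059,0,-0.7],
  ],
)

```text
t: 6.12
eef_pos: [611.3, -306.0, 88.4]
tcp_rot: [0.5, 0.866, -0.001, 0.001]
wrist_force: [2.0, -4.6, 2.1]
width: 19.7
```

Emit:
apply_moves(
  rows=[
    [0.0004,0.012,0,-0.14],
    [0.0017,0.024,0,-0.28],
    [0.0038,0.036,0,-0.42],
    [0.0067,0.0476,0,-0.56],
    [0.0105,0.059,0,-0.7],
    [0.0105,0.059,0,-0.7],
    [0.0105,0.059,0,-0.7],
    [0.0105,0.059,0,-0.7],
  ],
)

```text
t: 7.12
eef_pos: [640.4, -282.7, 88.4]
tcp_rot: [0.342, 0.94, -0.0, 0.003]
wrist_force: [5.7, -4.1, -1.4]
width: 19.4
```

```bash
python3 - <<'E'
from bench import arm, eyes
from h import *
st=arm.observe(); p=st["eef_pos"][:2]; c=np.array([559.,-214.8]); print(st["t"],st["eef_pos"],st["wrist_force"],st["width"],np.linalg.norm(p-c),np.rad2deg(np.arctan2(*(p-c)[::-1]))+160)
t=eyes.capture("top"); s=eyes.capture("side")
a=t["image"][115:235,225:365]; b=s["image"][75:195,200:340]
cv2.imwrite("pics/p4.png",cv2.resize(np.hstack([a,b]),(800,343)))
E
```

```text
7.125 [ 640.3871502  -282.67859762   88.39210659] [ 5.71947481 -4.13919669 -1.37745157] 19.411699066815185 105.97816866000879 120.17118190868823
```

View pics/p4.png

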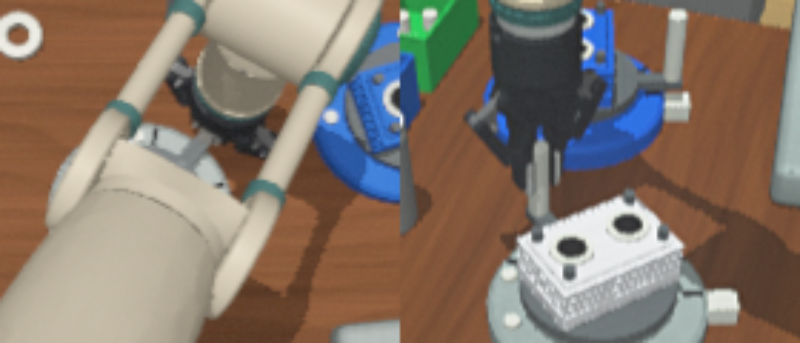

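The side view shows the stand turned about 60°, with the pin still held at crop (540,180); the TCP angle reads 120.2°. I'll release and lift clear.

Emit:
apply_moves(
  rows=[
    [0,0,0,0],
    [0,0,0,0],
    [0,0,0,0],
    [0,0,0,0],
    [0,0,0,0],
    [0,0,0,0],
    [0,0,0,0],
    [0,0,0,0],
  ],
  hand=100,
)

```text
t: 8.22
eef_pos: [638.2, -281.2, 88.1]
tcp_rot: [0.34, 0.94, -0.0, 0.0]
wrist_force: [-0.9, -0.2, 0.6]
width: 85.3
```

Emit:
apply_moves(
  rows=[
    [0,0,-0.03,0],
    [0,0,-0.07,0],
    [0,0,-0.14,0],
    [0,0,-0.2,0],
    [0,0,-0.25,0],
    [0,0,-0.25,0],
    [0,0,-0.25,0],
    [0,0,-0.25,0],
  ],
)

```text
t: 9.22
eef_pos: [637.5, -280.8, 236.6]
tcp_rot: [0.34, 0.94, 0.0, -0.001]
wrist_force: [0.3, 1.0, -0.4]
width: 85.5
```

```bash
python3 - <<'E'
from bench import arm
from h import *
st=arm.observe(); print(st["t"],st["eef_pos"],st["wrist_force"],st["width"])
print(delta(st,[350,-520,st["eef_pos"][2]],140))
E
```

```text
9.225 [ 637.48977065 -280.79079317  236.64319495] [ 0.32646691  1.03880695 -0.36834256] 85.48176744330954
(array([ 1.128e-01, -6.130e-01,  6.000e-04,  6.600e-03]), np.float64(140.18914380483056))
```

Emit:
apply_moves(
  rows=[
    [0.02,-0.1,0,0],
    [0.04,-0.2,0,0],
    [0.06,-0.3,0,0],
    [0.08,-0.4,0,0],
    [0.1,-0.5,0,0],
    [0.11,-0.61,0,0],
    [0.11,-0.61,0,0],
    [0.11,-0.61,0,0],
    [0.11,-0.61,0,0],
  ],
)

```text
t: 10.35
eef_pos: [354.1, -518.9, 237.7]
tcp_rot: [0.34, 0.941, 0.001, -0.0]
wrist_force: [0.7, 0.2, -0.7]
width: 85.1
```

```bash
python3 - <<'E'
from bench import arm, eyes
from h import *
t=eyes.capture("top"); s=eyes.capture("side")
cv2.imwrite("pics/p5.png",cv2.resize(np.hstack([t["image"][135:255,225:365],s["image"][95:215,200:340]]),(800,343)))
cv2.imwrite("pics/p5full.png",t["image"])
print("exp top px at 120:",[ (round((proj(t,[559+104.5*np.cos(a),-214.8+104.5*np.sin(a),126])[0]-225)*2.857),round((proj(t,[559+104.5*np.cos(a),-214.8+104.5*np.sin(a),126])[1]-135)*2.857)) for a in np.deg2rad([-50,-40,-30])])
print(arm.observe()["wrist_force"])
E
```

```text
exp top px at 120: [(228, 76), (215, 63), (199, 52)]
[ 0.01255444 -0.52214386 -0.41631494]
```

View pics/p5.png

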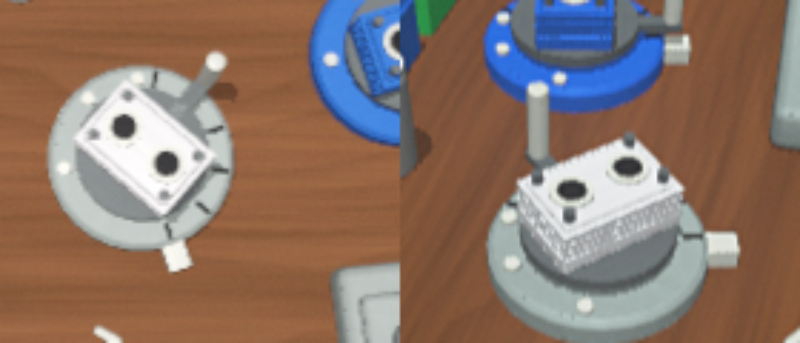

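The handle top is at (216,62) in the crop, against (215,63) expected for 120°. Four notches (0, 30, 60, 90) show between the lug and the arm, and the 150° notch lies beyond it. The gripper is clear, so I'll hand in.

```bash
python3 -c "
from bench import arm
print(arm.sign_off())"
```

```text
the job is handed in; nothing more can be done
None
```

The stand now sits in the fourth click, about 120° anticlockwise from the home lug, and I have handed the job in at about 10.5 s. It started in click 2. I gripped the upright handle, swung it 60° anticlockwise along its arc in three 20° moves, then opened the gripper, lifted and moved away.

- **Final angle:** in the last top picture the handle top is within 1 crop pixel of where 120° puts it. Four notches (0° to 90°) show between the lug and the arm, with only the 150° notch beyond.
- **Forces and contact:** the wrist readings I saw stayed below about 8 N. After the retreat the reading was about 0.7 N with the gripper clear of everything. The stand's velocity was not measured directly.
- **Vise:** the arm never went near it, but I did not measure the vise again afterwards.
- **One disagreement:** a rough side-view estimate of the swivel centre was about 20 mm off the top-view one. I discarded it, because the two views agreed within about 2 mm on the handle and the known handle radius fitted the top view.

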